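# Screwdrivers back into their colour trays

## Task

Put the three screwdrivers away: lay each one lengthwise and flat on the floor of the tray of its own colour (red driver in the red tray, yellow driver in the yellow tray, small black driver in the black tray), either way round. Leave the red-handled side cutter where it lies.

Things in the scene. Friction and masses are not known exactly. Their poses are not given: they have to be found in the camera images.
- driver_r: screwdriver with a red handle, 180 mm long over all, lying on the worktop; handle at most 24 mm wide and 28 mm high, then a thin shaft. Origin on its long axis at mid-length, 14.5 mm above what it lies on; its x axis points along it to the handle's end. Between 30 and 70 mm from the origin in +x the handle is within about 2 mm of its full width; the driver balances near +29 mm
- driver_y: screwdriver with a yellow handle, the largest, 200 mm long over all, lying on the worktop; handle at most 27 mm wide and 31 mm high, then a thin shaft. Origin on its long axis at mid-length, 16 mm above what it lies on; its x axis points along it to the handle's end. Between 30 and 70 mm from the origin in +x the handle is within about 2 mm of its full width; the driver balances near +32 mm
- driver_k: small slim screwdriver with a black handle with red stripes, 160 mm long over all, lying on the worktop; handle at most 16 mm wide and 18 mm high, then a thin shaft. Origin on its long axis at mid-length, 9 mm above what it lies on; its x axis points along it to the handle's end. Between 30 and 70 mm from the origin in +x the handle is within about 2 mm of its full width; the driver balances near +26 mm
- tray_red: red open tray, 236 x 60 mm, fixed to the worktop. Origin at the centre of its underside, x along its length, z up. Floor 4 mm thick; rims 4 mm thick, 16 mm high, run across both ends and along the sides for the last 50 mm at each end, so the sides are open for fingers between -68 and +68 mm in x. Room inside 228 x 52 mm
- tray_yellow: yellow open tray, 236 x 60 mm, fixed to the worktop. Origin at the centre of its underside, x along its length, z up. Floor 4 mm thick; rims 4 mm thick, 16 mm high, run across both ends and along the sides for the last 50 mm at each end, so the sides are open for fingers between -68 and +68 mm in x. Room inside 228 x 52 mm
- tray_black: black open tray, 236 x 60 mm, fixed to the worktop. Origin at the centre of its underside, x along its length, z up. Floor 4 mm thick; rims 4 mm thick, 16 mm high, run across both ends and along the sides for the last 50 mm at each end, so the sides are open for fingers between -68 and +68 mm in x. Room inside 228 x 52 mm
- cutter: side cutter (pliers) with red and black grips, 162 x 54 mm, 13 mm high, lying among the other things; not a screwdriver, to be left alone. Origin at the centre of its underside, y along its length

How it is judged:
By the outcome, as a careful person would: the job done as asked, in the order asked, and still so for the second after the job is handed in, with the robot touching nothing.
It also fails if it takes over 96 s, if anything falls off the work surface, if the arm or the gripper's body presses on something with over 40 N, if the wrist force passes 120 N, or if a joint passes its speed limit or range.

## Robot

A 6-joint arm with a two-finger parallel gripper is mounted at the origin on a cart in front of the work surface, level with it; the furniture and walls round the work are solid. World frame = base frame: x ahead of the robot, y to its left, z up, the work surface at z = 0. Lengths are in mm, angles in rad, forces in N, time in s.
With the tool pointing down it reaches from about 350 to 975 mm from the base axis. Payload 7.1 kg.
Tool frame: the origin (TCP) lies on the front face of the gripper's body, between the roots of the fingers; the fingertips stand 80 mm ahead of it and the grasp point (between the pads) lies 61 mm ahead of it; z points along the fingers, y is the line along which they close (so a half turn about z gives the same grasp; the last joint's range is limited). The gripper opens to 88 mm and grips with 3 to 60 N. Pads are 20 mm wide; open, the fingers measure 115 mm over their backs; the gripper's body (75 mm by 178 mm) begins 61 mm behind the grasp point.
Start: joints at [-1.245, 0.423, 1.63, -0, 1.089, -0.019], TCP at [211.272, -588.192, 302.675] pointing down, gripper open.
Joint ranges: [-3, 3], [-0.9, 2.11], [0.09, 2.58], [-1.31, 4.45], [0.11, 2.69], [-2.54, 2.54]. Speed limits (rad/s): [2.39, 2.39, 3.01, 3.14, 3.14, 3.14].

## Interface

Orientations are given as a rotation vector (axis times angle).
In Python, from workcell import readout, vision, close_job gives the robot as it stands.
- The arm moves only by the tool servo_tool, never from a script. Its argument "plan" is a list that holds one entry, the list of rows, each a list of 7 numbers: the gripper command: -1 is fully open, 1 is shut, values between are in proportion, then the shift along the world's x, y, z in units of 40 mm (1.0 is 40 mm), then the turn, a rotation vector about the world's x, y, z in units of 5 degrees (1.0 is 5 degrees). A call has 1 to 5 rows; each row shifts and turns the commanded pose from where the row before left it; what a row does not reach is not made up. A row lasts 1/12 s, in which the tool goes at most 41.7 mm and 7.16 degrees, less where a joint would pass 70% of its speed; a pose out of reach is approached as far as the arm can. A call is refused whole if a number of a shift passes 1 or a number of a turn 1, either way. A call with a gripper value outside its range is refused whole. The fingers move at their own pace and stop on an object; the grip force is fixed at half the most. Time passes only in rows, so rows that do not move let the fingers close. It gives the time, the measured TCP pose, the force, the opening and the grip force at its end, in the units of the state.
- readout.get_obs(): the state, without advancing time (a new reading comes with each control period).
- vision.get_image(name): name is "scene" or "top" or "wrist"; returns the picture (384x512x3 uint8, red, green, blue); there is no depth.
- vision.camera_params(name): a dict with "fx", "fy", "cx", "cy" (pixels), "D" ([k1, k2, p1, p2, k3] as OpenCV has them; the pictures are not rectified), "rvec" (rotation vector, rad) and "tvec" (3), from world to camera coordinates, as OpenCV has them; the wrist camera has in their place "hand_eye" (4x4, takes a point from camera to tool coordinates, whose origin is the TCP and whose axes are the flange's). Camera axes: x right, y down, z forward; pixel columns grow to the right and rows downward; lengths in mm; the calibration is good to about 2 mm. A picture is of the moment at which its call begins: read the wrist's pose just before it. camera_params takes no time and is no camera call.
- close_job(): hands the job in; it is judged then, once.
The state is a dict: "t": time; "qpos": joint angles; "qvel": joint speeds; "joint_torque": joint torques, N m; "ee_pos": TCP position; "orientation": TCP orientation; "ft_force": force on the tool from outside, world axes, zero at the start; "moment": the same for the moment, N m; "width": finger opening in mm; "grasp_force": force on a finger pad.
Only numpy, scipy, OpenCV 4.12 (cv2) and the standard library are available. Lean on these libraries where they do the work, as an engineer would, in place of code of your own. Each camera call takes 0.05 s, during which the arm holds its last target. There are 200 camera calls.

## Working session

There is one attempt and no reset: what is moved stays moved. The work goes in short steps, Python scripts to look and compute and a tool call to move; the robot and the scene stay as the last step left them, time stands still between calls to the robot, and variables do not carry over. Pictures are saved under pics/ and viewed, at most 14 in all, crops included, and the job is handed in when it is done.

Besides the shell and the picture viewer there is one more tool, called after "Emit:" as name(argument=value, ...), one argument or row to a line, values as JSON. servo_tool: Moves the arm, as the interface text tells. Its arguments: {"type":"object","properties":{"plan":{"type":"array"}},"required":["plan"]}

```bash
mkdir -p pics; ls
python3 - <<'E'
from workcell import readout, vision
import cv2
o=readout.get_obs(); print({k:o[k] for k in('t','ee_pos','orientation','width')})
for n in('scene','top','wrist'):
    im=vision.get_image(n); cv2.imwrite(f'pics/{n}0.png',im[:,:,::-1]); print(n,vision.camera_params(n))
E
```

```text
pics
{'t': 0.0, 'ee_pos': array([ 211.14616453, -587.79445766,  301.88536561]), 'orientation': array([-3.09351274e+00, -5.38713551e-01,  3.70917771e-04]), 'width': 87.87284041358883}
scene {'fx': 457.0021827534288, 'fy': 457.0021827534288, 'cx': 253.08889492045986, 'cy': 193.67982289533, 'D': array([-0.02824907,  0.        ,  0.        ,  0.        ,  0.        ]), 'rvec': array([ 0.68023739, -2.64962652,  1.14532834]), 'tvec': array([ 474.46849206,  172.81977828, 1091.59206859])}
top {'fx': 453.38856259136566, 'fy': 453.38856259136566, 'cx': 256.7186806116387, 'cy': 193.40959738485077, 'D': array([-0.10943969,  0.        ,  0.        ,  0.        ,  0.        ]), 'rvec': array([ 2.15643656, -2.12292741,  0.17349452]), 'tvec': array([ 58.65706334, 528.04674421, 977.4982331 ])}
wrist {'fx': 304.10516134143813, 'fy': 304.10516134143813, 'cx': 251.64746510028309, 'cy': 189.10516644577, 'D': array([0.00724531, 0.        , 0.        , 0.        , 0.        ]), 'hand_eye': array([[ 5.34939058e-04, -9.66817480e-01, -2.55467558e-01,
         6.99105128e+01],
       [ 9.99999777e-01,  4.15314799e-04,  5.22200675e-04,
        -1.89652958e-01],
       [-3.98773283e-04, -2.55467781e-01,  9.66817487e-01,
        -8.21983120e+01],
       [ 0.00000000e+00,  0.00000000e+00,  0.00000000e+00,
         1.00000000e+00]])}
```

View pics/top0.png

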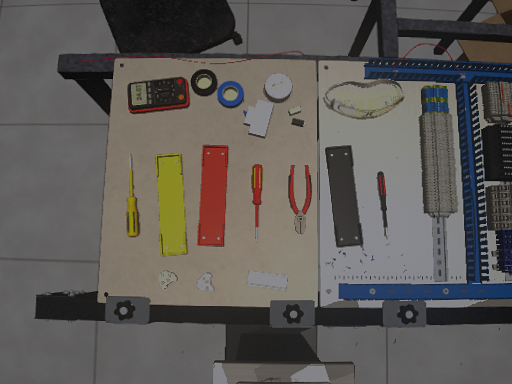

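View pics/scene0.png

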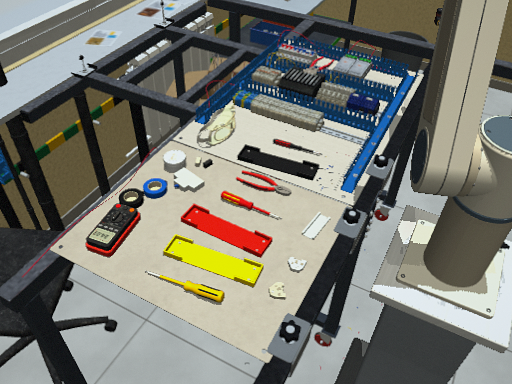

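The top view shows yellow driver (131,197, handle towards the robot), yellow tray (172,204), red tray (213,195), red driver (257,200, handle away), cutter (300,198), black tray (343,195) and black driver (382,203, handle away). In the scene view: yellow driver (185,286), yellow tray (214,260), red tray (226,230), red driver (250,205), cutter (263,183), black tray (278,161), black driver (297,147).

```bash
cat > h.py <<'E'
import numpy as np, cv2
from workcell import readout, vision
def cam(n):
    p=vision.camera_params(n); K=np.array([[p['fx'],0,p['cx']],[0,p['fy'],p['cy']],[0,0,1]])
    if n=='wrist':
        o=readout.get_obs(); T=np.eye(4); T[:3,:3]=cv2.Rodrigues(np.array(o['orientation']))[0]; T[:3,3]=o['ee_pos']
        M=T@np.array(p['hand_eye']); R=M[:3,:3].T; t=-R@M[:3,3]
    else: R=cv2.Rodrigues(p['rvec'])[0]; t=np.array(p['tvec'])
    return K,np.array(p['D']),R,t
def und(c,px): return cv2.undistortPoints(np.array(px,float).reshape(-1,1,2),c[0],c[1]).reshape(-1,2)
def plane(c,px,z):
    d=np.c_[und(c,px),np.ones(len(px))]@c[2]; o=-c[2].T@c[3]
    return o+d*((z-o[2])/d[:,2])[:,None]
def tri(a,pa,b,pb):
    X=cv2.triangulatePoints(np.c_[a[2],a[3]],np.c_[b[2],b[3]],und(a,pa).T,und(b,pb).T); return (X[:3]/X[3]).T
def proj(c,P): return cv2.projectPoints(np.array(P,float).reshape(-1,3),cv2.Rodrigues(c[2])[0],c[3],c[0],c[1])[0].reshape(-1,2)
def blob(m,roi):
    x0,y0,x1,y1=roi; k=np.zeros(m.shape,np.uint8); k[y0:y1,x0:x1]=m[y0:y1,x0:x1]
    cs,_=cv2.findContours(k,cv2.RETR_EXTERNAL,cv2.CHAIN_APPROX_NONE); return max(cs,key=cv2.contourArea)
def masks(im):
    h=cv2.cvtColor(im,cv2.COLOR_RGB2HSV).astype(int); H,S,V=h[...,0],h[...,1],h[...,2]
    return dict(r=((H<9)|(H>171))&(S>150)&(V>70), y=(H>20)&(H<35)&(S>150)&(V>80), k=((V<95)|(S>120)))
def ends(cnt):
    p=cnt.reshape(-1,2).astype(float); m=np.zeros((384,512),np.uint8); cv2.drawContours(m,[cnt],-1,1,-1)
    q=np.argwhere(m)[:,::-1].astype(float); c=q.mean(0); d=np.linalg.svd(q-c,full_matrices=False)[2][0]; s=(q-c)@d
    return np.array([c+d*(s.min()-.5),c+d*(s.max()+.5)])
def quad(cnt):
    h=cv2.convexHull(cnt)
    for e in np.arange(2,40,.5):
        a=cv2.approxPolyDP(h,e,True)
        if len(a)<=4: return a.reshape(-1,2).astype(float)
E
python3 - <<'E'
from h import *
np.set_printoptions(precision=1,suppress=True)
t,s=cam('top'),cam('scene'); it=cv2.imread('pics/top0.png')[:,:,::-1].copy(); is_=cv2.imread('pics/scene0.png')[:,:,::-1].copy()
mt,ms=[{k:v.astype(np.uint8) for k,v in masks(i).items()} for i in(it,is_)]
D={'driver_y':('y',(115,145,148,245),(138,262,230,310)),'driver_r':('r',(245,155,272,248),(215,185,286,224)),'driver_k':('k',(370,160,395,245),(268,136,328,160))}
T={'tray_y':('y',(150,146,192,262),(158,228,268,290)),'tray_r':('r',(192,140,233,252),(176,200,275,262)),'tray_k':('k',(322,140,366,252),(232,140,324,184))}
for n,(c,a,b) in D.items():
    ca,cb=blob(mt[c],a),blob(ms[c],b); ea,eb=ends(ca),ends(cb)
    # match by projection
    P=proj(s,plane(t,ea,10)); 
    if np.linalg.norm(P-eb)>np.linalg.norm(P-eb[::-1]): eb=eb[::-1]
    X=tri(t,ea,s,eb); print(n,ea.ravel(),eb.ravel(),'\n',X,'len',np.linalg.norm(X[0]-X[1]),'plane',plane(t,ea,14).ravel())
for n,(c,a,b) in T.items():
    qa,qb=quad(blob(mt[c],a)),quad(blob(ms[c],b)); P=proj(s,plane(t,qa,16))
    qb=np.array([qb[np.argmin(np.linalg.norm(qb-p,axis=1))] for p in P]); X=tri(t,qa,s,qb)
    print(n,'\n',np.c_[X,plane(t,qa,16),qa,qb,P])
cv2.imwrite('pics/z1.png',np.vstack([cv2.resize(it[140:250,110:270,::-1],None,fx=2.5,fy=2.5,interpolation=2),cv2.resize(it[140:250,250:410,::-1],None,fx=2.5,fy=2.5,interpolation=2)]))
E
```

```text
driver_y [130.3 168.5 132.3 236.5] [158.9 275.7 223.4 297.3] 
 [[587.1 366.6   7.8]
 [425.8 349.6  16.7]] len 162.50171798471047 plane [586.  364.9  14.  426.9 350.8  14. ]
driver_r [257.1 164.5 256.3 226.5] [221.  192.7 268.9 213.4] 
 [[600.5  67.5  16.5]
 [455.8  66.7   9.1]] len 144.91444743971886 plane [600.   67.1  14.  454.9  66.6  14. ]
driver_k [379.7 170.5 386.  236.5] [272.6 140.7 312.6 151.6] 
 [[ 591.8 -224.4    5. ]
 [ 446.5 -229.5   13.4]] len 145.66086318918116 plane [ 590.7 -221.6   14.   435.9 -232.2   14. ]
tray_y 
 [[622.5 249.9  17.5 624.4 250.8  16.  179.  153.  176.  234.  174.5 234.2]
 [392.4 227.4   1.7 391.8 225.1  16.  186.  253.  262.  268.  263.  263.7]
 [387.7 283.2   1.7 386.2 279.8  16.  162.  255.  252.  286.  254.1 281.6]
 [617.5 304.   19.4 618.9 305.1  16.  156.  155.  164.  249.  163.2 249.9]]
tray_r 
 [[641.3 137.8  15.5 642.9 138.4  16.  227.  146.  195.  204.  193.7 203.6]
 [413.2 142.3   0.7 413.7 141.6  16.  223.  244.  271.  241.  270.7 236.6]
 [415.2 200.8   3.2 412.7 198.5  16.  198.  244.  258.  256.  260.4 252.5]
 [644.3 194.9  16.  644.5 195.   16.  203.  145.  181.  217.  180.8 217. ]]
tray_k 
 [[ 642.8  -94.7   17.9  644.5  -94.6   16.   326.   147.   238.   155.
   237.   155.2]
 [ 645.2 -154.8   14.1  645.8 -154.    16.   351.   147.   247.   145.
   246.4  144.5]
 [ 413.3 -178.3    1.5  411.2 -175.3   16.   362.   247.   319.   168.
   320.4  165.1]
 [ 419.5 -116.7    2.8  415.1 -115.5   16.   336.   245.   308.   179.
   311.1  176.4]]
```

View pics/z1.png

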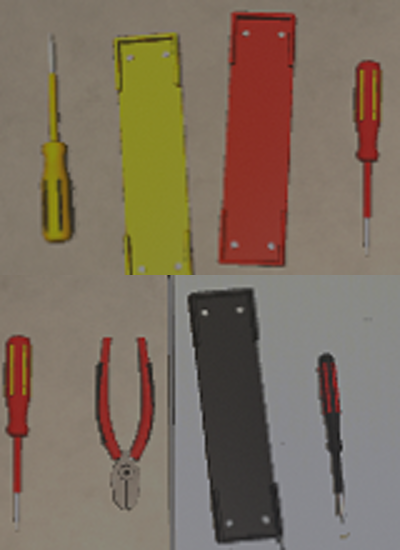

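The crop confirms the handle ends, and the heights agree with the text: rims about 16 mm, tray bottoms about 2 mm and handles 14 to 17 mm, all on one table. I'll go over the red driver and refine with the wrist camera.

Emit:
servo_tool(
  plan=[
    [[-0.1, 0.44, 0.86, -0.13, 0, 0, -0.2], [-0.1, 0.44, 0.86, -0.13, 0, 0, -0.2], [-0.1, 0.44, 0.86, -0.13, 0, 0, -0.2], [-0.1, 0.44, 0.86, -0.13, 0, 0, -0.2], [-0.1, 0.44, 0.86, -0.13, 0, 0, -0.2]],
  ],
)

```text
t: 0.57
ee_pos: [299.6, -414.5, 276.3]
orientation: [-3.116, -0.401, 0.0]
ft_force: [1.2, -0.1, 0.4]
width: 58.4
grasp_force: 0.0
```

Emit:
servo_tool(
  plan=[
    [[-0.1, 0.44, 0.86, -0.13, 0, 0, -0.2], [-0.1, 0.44, 0.86, -0.13, 0, 0, -0.2], [-0.1, 0.44, 0.86, -0.13, 0, 0, -0.2], [-0.1, 0.44, 0.86, -0.13, 0, 0, -0.2], [-0.1, 0.44, 0.86, -0.13, 0, 0, -0.2]],
  ],
)

```text
t: 0.98
ee_pos: [387.6, -242.5, 250.5]
orientation: [3.13, 0.265, 0.0]
ft_force: [0.0, -0.4, -0.3]
width: 48.2
grasp_force: 0.0
```

Emit:
servo_tool(
  plan=[
    [[-0.1, 0.44, 0.86, -0.13, 0, 0, -0.2], [-0.1, 0.44, 0.86, -0.13, 0, 0, -0.2], [-0.1, 0.44, 0.86, -0.13, 0, 0, -0.2], [-0.1, 0.44, 0.86, -0.13, 0, 0, -0.2], [-0.1, 0.44, 0.86, -0.13, 0, 0, -0.2]],
  ],
)

```text
t: 1.4
ee_pos: [475.8, -70.3, 224.5]
orientation: [3.139, 0.129, 0.0]
ft_force: [1.0, -0.7, 0.1]
width: 47.9
grasp_force: 0.0
```

Emit:
servo_tool(
  plan=[
    [[-0.1, 0.44, 0.86, -0.13, 0, 0, -0.2], [-0.1, 0.44, 0.86, -0.13, 0, 0, -0.2], [-0.1, 0.44, 0.86, -0.13, 0, 0, -0.2], [-0.1, 0.44, 0.86, -0.13, 0, 0, -0.2], [-0.1, 0, 0, 0, 0, 0, 0]],
  ],
)

```text
t: 1.82
ee_pos: [548.3, 70.4, 203.3]
orientation: [-3.14, -0.026, -0.004]
ft_force: [0.5, 0.0, -0.9]
width: 48.6
grasp_force: 0.0
```

```bash
cat > look.py <<'E'
import sys,pickle
from h import *
np.set_printoptions(precision=3,suppress=True)
o=readout.get_obs(); c=cam('wrist'); im=vision.get_image('wrist'); cv2.imwrite(f'pics/{sys.argv[1]}.png',im[:,:,::-1]); pickle.dump(c,open(f'pics/{sys.argv[1]}.pkl','wb'))
R=cv2.Rodrigues(np.array(o['orientation']))[0]
print('t',o['t'],'tcp',o['ee_pos'],'yaw',np.degrees(np.arctan2(R[1,0],R[0,0])),'toolz',R[:,2],'w',o['width'])
E
python3 look.py w1
```

```text
t 1.8167 tcp [548.279  70.408 203.295] yaw 0.9357494935117491 toolz [ 0.002  0.001 -1.   ] w 48.62114083146663
```

View pics/w1.png

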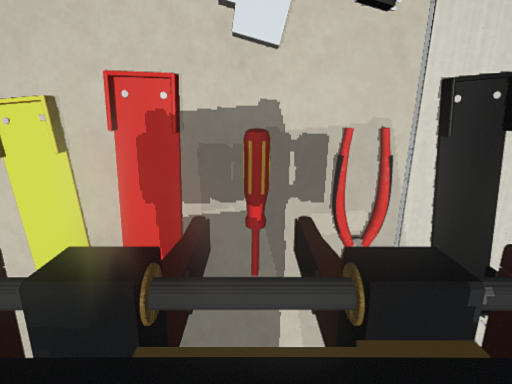

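The wrist view shows the red handle from (257,130) to (256,222), the red tray to its left (cols 105–180) and the cutter to its right, with no contact.

```bash
cat > meas.py <<'E'
from h import *
import pickle
np.set_printoptions(precision=2,suppress=True)
def load(n): return pickle.load(open(f'pics/{n}.pkl','rb')),cv2.imread(f'pics/{n}.png')[:,:,::-1].copy()
def sides(m,roi):  # per row left/right/centre
    x0,y0,x1,y1=roi; out=[]
    for y in range(y0,y1):
        xs=np.flatnonzero(m[y,x0:x1])
        if len(xs)>3: out.append((x0+xs[0]-.5,x0+xs[-1]+.5,y))
    return np.array(out)
def line(P): # y = y0 + k (x-x0)
    k,b=np.polyfit(P[:,0],P[:,1],1); r=np.std(P[:,1]-k*P[:,0]-b); return k,b,r
def axis(c,m,roi,z,xq):
    s=sides(m,roi); L=plane(c,np.c_[s[:,0],s[:,2]],z); R=plane(c,np.c_[s[:,1],s[:,2]],z)
    kL,bL,rL=line(L); kR,bR,rR=line(R); k=(kL+kR)/2
    print('z',z,'xrange',L[:,0].min(),L[:,0].max(),'left y',kL*xq+bL,'right y',kR*xq+bR,'mid',(kL*xq+bL+kR*xq+bR)/2,'deg',np.degrees(np.arctan([kL,kR])),'res',rL,rR)
E
python3 - <<'E'
from meas import *
c,im=load('w1'); m=masks(im)['r'].astype(np.uint8)
t=cam('top'); mt=masks(cv2.imread('pics/top0.png')[:,:,::-1].copy())['r'].astype(np.uint8)
mh=cv2.morphologyEx(m,cv2.MORPH_CLOSE,np.ones((9,9)))
axis(c,mh,(236,140,280,205),14.5,546)
ys=np.flatnonzero(mh[:300,250:265].any(1)); print('rows',ys.min(),ys.max())
print('end top z28/14', plane(c,[[257,ys.min()-.5]],14.5))
axis(c,m,(100,140,200,235),4,546)   # tray sides
axis(c,m,(85,78,200,120),16,646)
print('tray far end', plane(c,[[125,72],[165,74]],16).ravel())
# heights: handle end and tray far corners, wrist x top
e=ends(blob(mt,(245,155,272,248)))[0]
print('handle h',tri(c,[[257,ys.min()-.5]],t,[e]))
q=quad(blob(mt,(192,140,233,252))); print(q); print('corners',tri(c,[[104.5,70.5],[179.5,73]],t,[[203,145],[227,146]]))
E
```

```text
z 14.5 xrange 532.5104916972899 591.7140763094202 left y 76.747218956497 right y 56.82052911612262 mid 66.78387403630981 deg [ 2.07 -1.48] res 0.4478526704995141 0.6777054145143618
rows 129 275
end top z28/14 [[601.9  67.   14.5]]
z 4 xrange 495.86113811568094 588.6265476797897 left y 197.93813923165527 right y 138.7910849686302 mid 168.36461210014272 deg [-1.11 -1.08] res 0.2847830240982463 0.2646215925129996
z 16 xrange 607.7529731576236 641.1133550173053 left y 196.0807732342162 right y 136.06786059065143 mid 166.0743169124338 deg [-1.15 -0.75] res 0.23108637114726774 0.2543875191616957
tray far end [646.16 177.72  16.   645.21 144.6   16.  ]
handle h [[601.49  66.98   7.65]]
[[227. 146.]
 [223. 244.]
 [198. 244.]
 [203. 145.]]
corners [[646.61 195.97  12.16]
 [649.79 139.61 -12.44]]
```

Red handle axis: y=66.8 at x=546, yaw about 0.3°. The handle end at x=601.5 puts the grasp (+35 mm) at x=546. Red tray: centre about (528, 168.7), yaw -1.1°, which agrees with the top/scene result.

Emit:
servo_tool(
  plan=[
    [[-0.1, 0, 0, -1, 0, 0, -0.1], [-0.1, 0, 0, -0.9, 0, 0, 0], [-0.1, 0, 0, 0, 0, 0, 0], [-0.1, 0, 0, 0, 0, 0, 0], [-0.1, 0, 0, 0, 0, 0, 0]],
  ],
)

```text
t: 2.28
ee_pos: [546.0, 64.7, 129.1]
orientation: [3.142, 0.006, 0.001]
ft_force: [0.7, 0.2, -0.0]
width: 48.3
grasp_force: 0.0
```

Emit:
servo_tool(
  plan=[
    [[-0.1, 0, 0.05, -0.6, 0, 0, 0], [-0.1, 0, 0, -0.5, 0, 0, 0], [-0.1, 0, 0, 0, 0, 0, 0], [-0.1, 0, 0, 0, 0, 0, 0], [-0.1, 0, 0, 0, 0, 0, 0]],
  ],
)

```text
t: 2.7
ee_pos: [546.8, 67.3, 86.0]
orientation: [-3.141, -0.007, -0.005]
ft_force: [-0.3, 0.4, 0.4]
width: 47.8
grasp_force: 0.0
```

Emit:
servo_tool(
  plan=[
    [[1, 0, 0, 0, 0, 0, 0], [1, 0, 0, 0, 0, 0, 0], [1, 0, 0, 0, 0, 0, 0], [1, 0, 0, 0, 0, 0, 0], [1, 0, 0, 0, 0, 0, 0]],
  ],
)

```text
t: 3.12
ee_pos: [546.0, 67.4, 84.4]
orientation: [-3.142, -0.007, -0.001]
ft_force: [-0.1, -1.5, 5.5]
width: 23.4
grasp_force: 30.0
```

Emit:
servo_tool(
  plan=[
    [[1, 0, 0, 0.5, 0, 0, 0], [1, 0, 0, 1, 0, 0, 0], [1, 0.14, 0.84, 0, 0, 0, -0.1], [1, 0.14, 0.84, 0, 0, 0, -0.1], [1, 0.14, 0.84, 0, 0, 0, -0.1]],
  ],
)

```text
t: 3.53
ee_pos: [562.9, 169.0, 144.8]
orientation: [-3.141, 0.037, -0.002]
ft_force: [0.7, 0.1, -1.0]
width: 23.6
grasp_force: 30.0
```

Emit:
servo_tool(
  plan=[
    [[1, 0, 0, 0, 0, 0, 0], [1, 0, 0, -0.4, 0, 0, 0], [1, 0, 0, 0, 0, 0, 0], [1, 0, 0, 0, 0, 0, 0], [1, 0, 0, 0, 0, 0, 0]],
  ],
)

```text
t: 3.95
ee_pos: [562.2, 167.6, 127.8]
orientation: [3.141, -0.035, -0.002]
ft_force: [0.1, -0.6, -1.4]
width: 23.1
grasp_force: 30.0
```

```bash
python3 look.py w2
```

```text
t 3.95 tcp [562.201 167.615 127.798] yaw -1.2753010907768894 toolz [-0.001 -0.    -1.   ] w 23.128664472734755
```

View pics/w2.png

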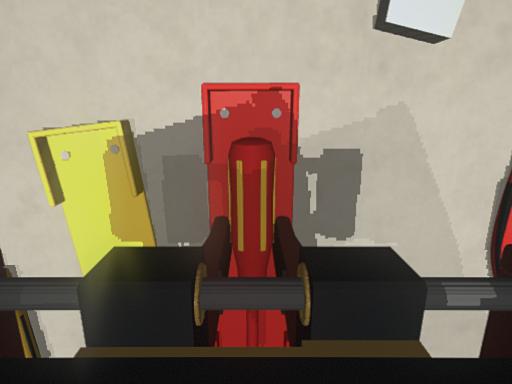

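The held driver (cols 228–275) is centred between the tray's rims (202–299) and clear of the far rim (its end is at row 138, the rim at row 85). Next I lower it and release.

Emit:
servo_tool(
  plan=[
    [[1, 0, 0, -0.5, 0, 0, 0], [1, 0, 0, -0.35, 0, 0, 0], [1, 0, 0, -0.12, 0, 0, 0], [1, 0, 0, 0, 0, 0, 0], [1, 0, 0, 0, 0, 0, 0]],
  ],
)

```text
t: 4.42
ee_pos: [562.3, 167.9, 88.9]
orientation: [3.141, -0.035, -0.001]
ft_force: [0.4, 1.2, -0.6]
width: 24.0
grasp_force: 30.0
```

Emit:
servo_tool(
  plan=[
    [[-0.1, 0, 0, 0, 0, 0, 0], [-0.1, 0, 0, 0, 0, 0, 0], [-0.1, 0, 0, 0, 0, 0, 0], [-0.1, 0, 0, 0.9, 0, 0, 0], [-0.1, 0, 0, 1, 0, 0, 0]],
  ],
)

```text
t: 4.83
ee_pos: [560.6, 167.7, 163.3]
orientation: [3.14, -0.034, -0.01]
ft_force: [1.5, 0.6, -0.3]
width: 47.9
grasp_force: 0.0
```

Emit:
servo_tool(
  plan=[
    [[-0.1, 0, 0, 1, 0, 0, 0], [-0.1, -0.5, 0.76, 0, 0, 0, 0.24], [-0.1, -0.5, 0.76, 0, 0, 0, 0.24], [-0.1, -0.5, 0.76, 0, 0, 0, 0.24], [-0.1, -0.5, 0.76, 0, 0, 0, 0.24]],
  ],
)

```text
t: 5.25
ee_pos: [481.7, 290.8, 205.8]
orientation: [-3.139, -0.097, -0.002]
ft_force: [0.6, 0.6, -0.0]
width: 48.3
grasp_force: 0.0
```

Emit:
servo_tool(
  plan=[
    [[-0.1, -0.5, 0.76, 0, 0, 0, 0.24], [-0.1, -0.5, 0.76, 0, 0, 0, 0.24], [-0.1, 0, 0, 0, 0, 0, 0], [-0.1, 0, 0, 0, 0, 0, 0], [-0.1, 0, 0, 0, 0, 0, 0]],
  ],
)

```text
t: 5.67
ee_pos: [442.5, 350.4, 205.2]
orientation: [3.137, 0.164, 0.0]
ft_force: [0.3, -0.8, 0.7]
width: 48.4
grasp_force: 0.0
```

```bash
python3 look.py w3; python3 -c "
from h import *
cv2.imwrite('pics/top1.png',vision.get_image('top')[:,:,::-1])"
```

```text
t 5.6667 tcp [442.543 350.444 205.187] yaw 5.988239236170427 toolz [ 0. -0. -1.] w 48.39581403641873
```

View pics/w3.png

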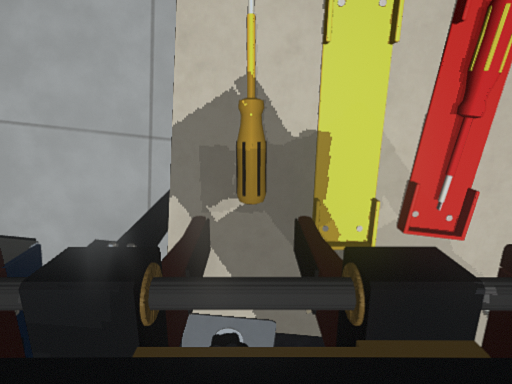

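The yellow driver lies at cols 237–266 with its handle end at row 203. The yellow tray is to its right (cols 317–400), and the red driver lies inside the red tray.

Run:
```python
from meas import *
c,im=load('w3'); h=cv2.cvtColor(im,cv2.COLOR_RGB2HSV).astype(int)
m=((h[...,0]>14)&(h[...,0]<36)&(h[...,1]>150)&(h[...,2]>60)).astype(np.uint8)
mh=cv2.morphologyEx(m,cv2.MORPH_CLOSE,np.ones((9,9)))
axis(c,mh,(225,145,290,195),16,490); axis(c,mh,(225,110,290,195),16,490); axis(c,m,(238,20,265,85),16,490)
ys=np.flatnonzero(mh[90:300,245:260].any(1))+90; print('rows',ys.min(),ys.max()); e=[[251.5,ys.max()+.5]]
print('end',plane(c,e,16)); t=cam('top')
print('h',tri(c,e,t,[[132.3,236.5]]))
axis(c,m,(300,55,410,190),4,505); s=sides(m,(300,230,390,262)); print(s[:,0:3][-8:]); yb=s[-1,2]; print('near end z16',plane(c,[[350,yb]],16),plane(c,[[350,yb]],0))
axis(c,m,(300,206,400,236),16,400)
```

```text
z 16 xrange 434.72222231967964 479.672343584374 left y 369.02069668572426 right y 343.3250999057718 mid 356.17289829574804 deg [6.55 5.55] res 0.3000446893868742 0.30250561343768556
z 16 xrange 434.72222231967964 509.90415533727344 left y 366.8853515331673 right y 345.24052685941433 mid 356.0629391962908 deg [3.1  8.84] res 0.8970367809200106 0.879051990971996
z 16 xrange 531.7635804495482 580.0525562055426 left y 358.4567937902549 right y 353.00608991275965 mid 355.73144185150727 deg [6.93 6.16] res 0.26365088274631343 5.734539158229937e-05
rows 90 203
end [[426.91 349.02  16.  ]]
h [[426.97 349.51  17.45]]
z 4 xrange 444.06048108710206 562.8258731666008 left y 296.41317307239365 right y 237.1283124287756 mid 266.7707427505846 deg [5.85 5.88] res 0.2725735372354326 0.27702868120842955
[[326.5 374.5 242. ]
 [327.5 374.5 243. ]
 [328.5 374.5 244. ]
 [329.5 374.5 245. ]
 [329.5 374.5 246. ]
 [330.5 345.5 247. ]
 [330.5 344.5 248. ]
 [331.5 343.5 249. ]]
near end z16 [[390.86 248.88  16.  ]] [[383.72 242.45   0.  ]]
z 16 xrange 402.3338900273312 430.5550251330983 left y 281.32271982126605 right y 226.4701606260311 mid 253.8964402236486 deg [20.75  5.82] res 1.284730423861197 0.2782468228887258
```

Yellow: axis y=356.3 at x=491, yaw 6.1°, end height 17 mm. Tray centre about (506, 266.9), yaw 5.9°.

Emit:
servo_tool(
  plan=[
    [[-0.1, 0.6, 0.08, -0.7, 0, 0, 0], [-0.1, 0.6, 0.08, -0.7, 0, 0, 0], [-0.1, 0, 0, -0.5, 0, 0, 0], [-0.1, 0, 0, 0, 0, 0, 0], [-0.1, 0, 0, 0, 0, 0, 0]],
  ],
)

```text
t: 6.18
ee_pos: [490.4, 355.3, 128.0]
orientation: [3.136, 0.16, -0.005]
ft_force: [0.7, 0.6, 0.3]
width: 48.4
grasp_force: 0.0
```

Emit:
servo_tool(
  plan=[
    [[-0.1, 0.02, 0.02, -0.55, 0, 0, 0], [-0.1, 0, 0, -0.5, 0, 0, 0], [-0.1, 0, 0, 0, 0, 0, 0], [-0.1, 0, 0, 0, 0, 0, 0], [-0.1, 0, 0, 0, 0, 0, 0]],
  ],
)

```text
t: 6.6
ee_pos: [491.8, 358.1, 88.8]
orientation: [-3.136, -0.163, -0.002]
ft_force: [-0.6, 0.3, 0.2]
width: 48.2
grasp_force: 0.0
```

Emit:
servo_tool(
  plan=[
    [[1, 0, 0, 0, 0, 0, 0], [1, 0, 0, 0, 0, 0, 0], [1, 0, 0, 0, 0, 0, 0], [1, 0, 0, 0, 0, 0, 0], [1, 0, 0, 0, 0, 0, 0]],
  ],
)

```text
t: 7.02
ee_pos: [491.5, 357.9, 87.8]
orientation: [-3.137, -0.163, -0.001]
ft_force: [-1.2, -1.8, 6.3]
width: 25.4
grasp_force: 30.0
```

Emit:
servo_tool(
  plan=[
    [[1, 0, 0, 0.5, 0, 0, 0], [1, 0, 0, 1, 0, 0, 0], [1, -0.17, -0.79, 0, 0, 0, 0], [1, -0.17, -0.79, 0, 0, 0, 0], [1, -0.17, -0.79, 0, 0, 0, 0]],
  ],
)

```text
t: 7.43
ee_pos: [470.7, 262.5, 147.8]
orientation: [-3.137, -0.165, -0.002]
ft_force: [-0.1, -0.1, -0.7]
width: 25.5
grasp_force: 29.9
```

Emit:
servo_tool(
  plan=[
    [[1, 0, 0, 0, 0, 0, 0], [1, 0, 0, -0.4, 0, 0, 0], [1, 0, 0, 0, 0, 0, 0], [1, 0, 0, 0, 0, 0, 0], [1, 0, 0, 0, 0, 0, 0]],
  ],
)

```text
t: 7.85
ee_pos: [471.1, 263.5, 131.2]
orientation: [-3.137, -0.164, 0.0]
ft_force: [0.6, 0.7, -0.6]
width: 25.4
grasp_force: 29.9
```

```bash
python3 look.py w4
```

```text
t 7.85 tcp [471.086 263.517 131.193] yaw 5.978767904808471 toolz [-0.  0. -1.] w 25.367367178762333
```

View pics/w4.png

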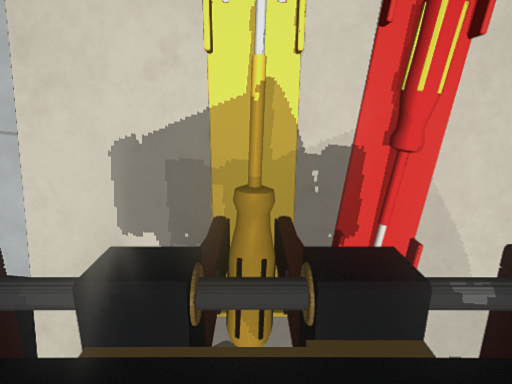

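The driver hangs over the yellow tray with its shaft in line (col 258, tray cols 208–300). The handle only seems to pass the near rim because of its height: it works out at x≈406 against the rim's 391. I'll lower it.

Emit:
servo_tool(
  plan=[
    [[1, 0, 0, -0.5, 0, 0, 0], [1, 0, 0, -0.35, 0, 0, 0], [1, 0, 0, -0.12, 0, 0, 0], [1, 0, 0, 0, 0, 0, 0], [1, 0, 0, 0, 0, 0, 0]],
  ],
)

```text
t: 8.32
ee_pos: [471.0, 263.4, 92.5]
orientation: [-3.137, -0.164, -0.0]
ft_force: [-0.3, 0.7, -1.2]
width: 24.8
grasp_force: 30.0
```

Emit:
servo_tool(
  plan=[
    [[-0.1, 0, 0, 0, 0, 0, 0], [-0.1, 0, 0, 0, 0, 0, 0], [-0.1, 0, 0, 0, 0, 0, 0], [-0.1, 0, 0, 0.8, 0, 0, 0], [-0.1, 0, 0, 1, 0, 0, 0]],
  ],
)

```text
t: 8.73
ee_pos: [469.2, 262.1, 162.6]
orientation: [3.135, 0.163, -0.009]
ft_force: [0.2, -0.4, 0.5]
width: 47.9
grasp_force: 0.0
```

Emit:
servo_tool(
  plan=[
    [[-0.1, 0, 0, 0.9, 0, 0, 0], [-0.1, 0.15, -0.94, 0, 0, 0, 0], [-0.1, 0.15, -0.94, 0, 0, 0, 0], [-0.1, 0.15, -0.94, 0, 0, 0, 0], [-0.1, 0.15, -0.94, 0, 0, 0, 0]],
  ],
)

```text
t: 9.15
ee_pos: [494.9, 111.3, 201.1]
orientation: [-3.137, -0.165, -0.002]
ft_force: [0.4, 0.0, 0.4]
width: 48.2
grasp_force: 0.0
```

Emit:
servo_tool(
  plan=[
    [[-0.1, 0.15, -0.94, 0, 0, 0, 0], [-0.1, 0.15, -0.94, 0, 0, 0, 0], [-0.1, 0.15, -0.94, 0, 0, 0, 0], [-0.1, 0.15, -0.94, 0, 0, 0, 0], [-0.1, 0.15, -0.94, 0, 0, 0, 0]],
  ],
)

```text
t: 9.57
ee_pos: [524.9, -77.3, 200.7]
orientation: [3.137, 0.163, 0.001]
ft_force: [0.4, -0.7, 0.8]
width: 48.1
grasp_force: 0.0
```

Emit:
servo_tool(
  plan=[
    [[-0.1, 0.15, -0.94, 0, 0, 0, -0.2], [-0.1, 0.15, -0.94, 0, 0, 0, -0.2], [-0.1, 0.15, -0.94, 0, 0, 0, 0], [-0.1, 0.1, -0.94, 0, 0, 0, 0], [-0.1, 0, 0, 0, 0, 0, 0]],
  ],
)

```text
t: 9.98
ee_pos: [548.0, -231.7, 201.1]
orientation: [3.137, 0.102, 0.005]
ft_force: [0.5, -0.9, 1.2]
width: 48.5
grasp_force: 0.0
```

Emit:
servo_tool(
  plan=[
    [[-0.1, 0, 0, 0, 0, 0, 0], [-0.1, 0, 0, 0, 0, 0, 0]],
  ],
)

```text
t: 10.15
ee_pos: [546.4, -225.4, 200.1]
orientation: [-3.139, -0.107, 0.001]
ft_force: [-0.9, 0.1, -1.0]
width: 48.1
grasp_force: 0.0
```

```bash
python3 look.py w5
```

```text
t 10.15 tcp [ 546.358 -225.362  200.136] yaw 3.91250254143403 toolz [-0.001  0.001 -1.   ] w 48.09435879463315
```

View pics/w5.png

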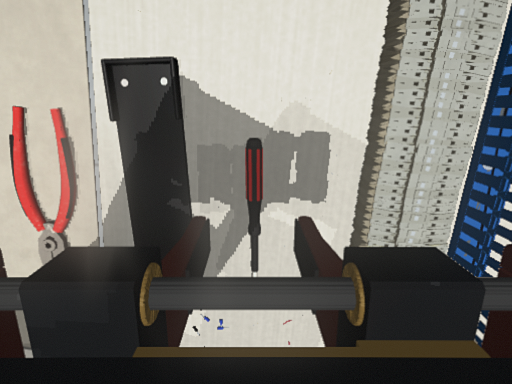

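The black driver's handle is at cols 246–263, from row 138. The black tray is to its left (cols 103–195, far rim at row 58).

Run:
```python
from meas import *
c,im=load('w5'); h=cv2.cvtColor(im,cv2.COLOR_RGB2HSV).astype(int)
m=((h[...,2]<75)|(h[...,1]>130)).astype(np.uint8); d=(h[...,2]<75).astype(np.uint8)
axis(c,m,(236,148,275,198),9,546)
ys=np.flatnonzero(m[100:260,250:259].any(1))+100; e=[[254.5,ys.min()-.5]]; print('rows',ys.min(),ys.max(),plane(c,e,9))
t=cam('top'); it=cv2.imread('pics/top0.png')[:,:,::-1].copy(); mt=masks(it)['k'].astype(np.uint8)
print('h',tri(c,e,t,[ends(blob(mt,(370,160,395,245)))[0]]))
axis(c,d,(95,130,200,160),4,530); axis(c,d,(95,130,200,210),4,530)
axis(c,d,(90,66,200,110),16,646)
ys=np.flatnonzero(d[40:100,120:170].any(1))+40; print('far end',plane(c,[[140,ys.min()-.5]],16))
print('rim h', tri(c,[[102,58.5],[177.5,57]],t,[[326,147],[351,147]]))
```

```text
z 9 xrange 535.9164648424494 581.5646257052915 left y -219.71366812971573 right y -235.24346851837507 mid -227.4785683240454 deg [4.22 4.6 ] res 0.32943009672286533 0.1224133180561314
rows 138 259 [[ 591.42 -224.54    9.  ]]
h [[ 591.72 -224.03    7.21]]
z 4 xrange 562.9860437524042 589.0873885861839 left y -108.54686437778622 right y -167.6279405388035 mid -138.08740245829486 deg [6.79 6.45] res 0.28380975259219965 0.2865932562524453
z 4 xrange 514.6348468842215 589.0873885861839 left y -107.37566432273232 right y -167.23261508929255 mid -137.30413970601245 deg [5.38 5.99] res 0.30768728193947353 0.2854910670309369
z 16 xrange 607.2695387310957 640.9702218626777 left y -95.39613047322968 right y -157.76836527672165 mid -126.58224787497566 deg [5.93 6.23] res 0.24521617318334815 0.2663934272711339
far end [[ 650.41 -127.24   16.  ]]
rim h [[ 646.4   -94.96   12.45]
 [ 651.42 -155.63    5.3 ]]
```

Black: axis y=-227.5 at x=546, yaw 4.4°. Tray centre about (530.5, -137.4), yaw 5.9°.

Emit:
servo_tool(
  plan=[
    [[-0.1, 0, -0.05, -1, 0, 0, 0.1], [-0.1, 0, 0, -0.9, 0, 0, 0], [-0.1, 0, 0, 0, 0, 0, 0], [-0.1, 0, 0, 0, 0, 0, 0], [-0.1, 0, 0, 0, 0, 0, 0]],
  ],
)

```text
t: 10.62
ee_pos: [547.5, -227.0, 125.6]
orientation: [3.139, 0.124, 0.001]
ft_force: [-0.5, 0.5, -0.8]
width: 48.3
grasp_force: 0.0
```

Emit:
servo_tool(
  plan=[
    [[-0.1, 0, 0, -0.6, 0, 0, 0], [-0.1, 0, 0, -0.46, 0, 0, 0], [-0.1, 0, 0, 0, 0, 0, 0], [-0.1, 0, 0, 0, 0, 0, 0], [-0.1, 0, 0, 0, 0, 0, 0]],
  ],
)

```text
t: 11.03
ee_pos: [548.0, -228.1, 84.0]
orientation: [3.138, 0.123, 0.004]
ft_force: [0.5, -0.6, 0.4]
width: 48.3
grasp_force: 0.0
```

Emit:
servo_tool(
  plan=[
    [[1, 0, 0, 0, 0, 0, 0], [1, 0, 0, 0, 0, 0, 0], [1, 0, 0, 0, 0, 0, 0], [1, 0, 0, 0, 0, 0, 0], [1, 0, 0, 0, 0, 0, 0]],
  ],
)

```text
t: 11.45
ee_pos: [547.0, -227.9, 82.2]
orientation: [3.139, 0.122, 0.001]
ft_force: [-0.0, 0.1, 0.7]
width: 18.2
grasp_force: 0.0
```

Emit:
servo_tool(
  plan=[
    [[1, 0, 0, 0, 0, 0, 0], [1, 0, 0, 0, 0, 0, 0], [1, 0, 0, 0, 0, 0, 0]],
  ],
)

```text
t: 11.7
ee_pos: [546.9, -227.9, 82.0]
orientation: [3.139, 0.122, 0.0]
ft_force: [-1.1, -0.5, 3.2]
width: 14.8
grasp_force: 30.0
```

Emit:
servo_tool(
  plan=[
    [[1, 0, 0, 0.5, 0, 0, 0], [1, 0, 0, 1, 0, 0, 0], [1, 0.16, 0.78, 0, 0, 0, 0.1], [1, 0.16, 0.78, 0, 0, 0, 0.1], [1, 0.16, 0.78, 0, 0, 0, 0.1]],
  ],
)

```text
t: 12.12
ee_pos: [566.3, -133.7, 142.5]
orientation: [3.137, 0.161, 0.002]
ft_force: [0.7, -1.1, -1.6]
width: 15.1
grasp_force: 30.0
```

Emit:
servo_tool(
  plan=[
    [[1, 0, 0, 0, 0, 0, 0], [1, 0, 0, -0.4, 0, 0, 0], [1, 0, 0, 0, 0, 0, 0], [1, 0, 0, 0, 0, 0, 0], [1, 0, 0, 0, 0, 0, 0]],
  ],
)

```text
t: 12.53
ee_pos: [565.9, -134.6, 125.8]
orientation: [-3.137, -0.162, 0.001]
ft_force: [-0.5, -0.2, -0.1]
width: 15.2
grasp_force: 30.0
```

```bash
python3 look.py w6
```

```text
t 12.5333 tcp [ 565.873 -134.644  125.823] yaw 5.918909235530518 toolz [-0.001  0.    -1.   ] w 15.231550553759723
```

View pics/w6.png

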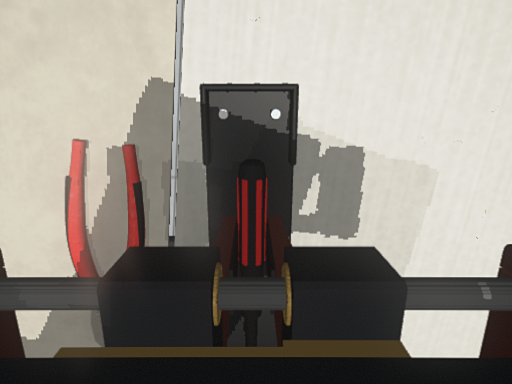

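The black driver is centred over its tray (handle at col 252, tray cols 201–298). I'll lower it, release it and back off to look.

Emit:
servo_tool(
  plan=[
    [[1, 0, 0, -0.5, 0, 0, 0], [1, 0, 0, -0.35, 0, 0, 0], [1, 0, 0, -0.12, 0, 0, 0], [1, 0, 0, 0, 0, 0, 0], [1, 0, 0, 0, 0, 0, 0]],
  ],
)

```text
t: 13.0
ee_pos: [565.8, -134.4, 86.7]
orientation: [-3.137, -0.162, 0.001]
ft_force: [0.8, 0.4, -0.5]
width: 14.4
grasp_force: 30.0
```

Emit:
servo_tool(
  plan=[
    [[-0.1, 0, 0, 0, 0, 0, 0], [-0.1, 0, 0, 0, 0, 0, 0], [-0.1, 0, 0, 0, 0, 0, 0], [-0.1, 0, 0, 0.8, 0, 0, 0], [-0.1, 0, 0, 1, 0, 0, 0]],
  ],
)

```text
t: 13.42
ee_pos: [564.1, -133.7, 157.1]
orientation: [-3.135, -0.163, 0.01]
ft_force: [0.9, -0.2, 0.8]
width: 44.9
grasp_force: 0.0
```

Emit:
servo_tool(
  plan=[
    [[-0.1, 0, 0, 1, 0, 0, 0], [-0.1, 0, 0, 1, 0, 0, 0], [-0.1, -0.4, -0.9, 0, 0, 0, 0], [-0.1, -0.4, -0.9, 0, 0, 0, 0], [-0.1, -0.4, -0.9, 0, 0, 0, 0]],
  ],
)

```text
t: 13.83
ee_pos: [518.0, -242.9, 240.7]
orientation: [3.136, 0.167, 0.004]
ft_force: [-0.5, 0.3, -0.3]
width: 48.2
grasp_force: 0.0
```

Emit:
servo_tool(
  plan=[
    [[-0.1, -0.4, -0.9, 0, 0, 0, 0], [-0.1, -0.4, -0.9, 0, 0, 0, 0], [-0.1, -0.4, -0.9, 0, 0, 0, 0], [-0.1, -0.4, -0.9, 0, 0, 0, 0], [-0.1, 0, 0, 0, 0, 0, 0]],
  ],
)

```text
t: 14.25
ee_pos: [451.7, -391.6, 239.7]
orientation: [3.135, 0.156, 0.001]
ft_force: [-0.2, 0.9, -0.5]
width: 48.3
grasp_force: 0.0
```

Run:
```python
from h import *
a=vision.get_image('top')[130:260,100:410,::-1]; b=vision.get_image('scene')[120:310,130:350,::-1]
a=cv2.resize(a,None,fx=2.4,fy=2.4,interpolation=2); b=cv2.resize(b,None,fx=1.5,fy=1.5,interpolation=2)
o=np.zeros((a.shape[0]+b.shape[0],a.shape[1],3),np.uint8); o[:a.shape[0]]=a; o[a.shape[0]:,:b.shape[1]]=b; cv2.imwrite('pics/fin.png',o); print(o.shape,readout.get_obs()['ee_pos'])
```

```text
(597, 744, 3) [ 453.2303451  -387.35610795  239.14105437]
```

View pics/fin.png

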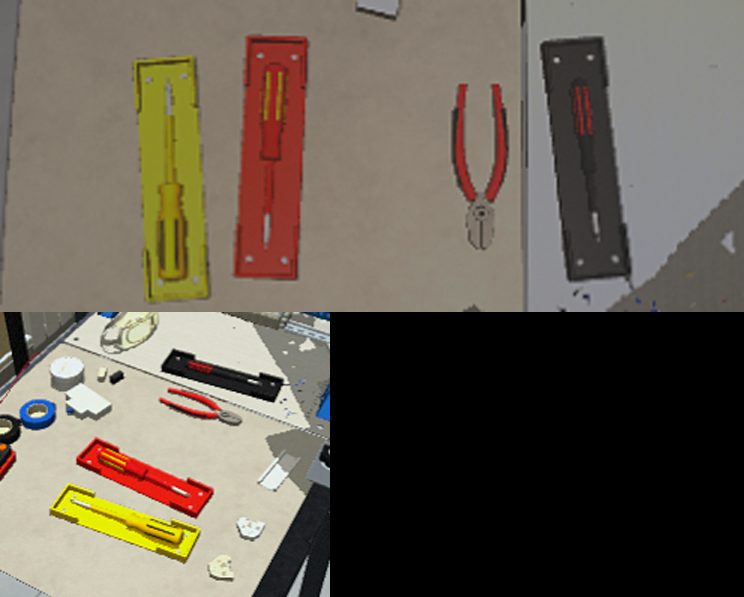

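All three drivers lie flat inside their trays: yellow at (170,180), red at (270,160) and black at (590,160) in the upper picture. The cutter at (480,165) has not moved, and the arm is clear.

```bash
python3 -c "
from workcell import close_job
print(close_job())"
```

```text
the job is handed in; nothing more can be done
None
```

The red, yellow and black drivers each lie flat and lengthwise in their own tray, the side cutter was left where it lay, and the job was handed in at about 14 s on the robot's clock.

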